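# Lock the foil roll's shaft with the ring pin

## Robot

A 6-joint arm with a two-finger parallel gripper is mounted at the origin on the work surface. World frame = base frame: x ahead of the robot, y to its left, z up, the work surface at z = 0. Lengths are in m, angles in rad, forces in N, time in s.
With the tool pointing down it reaches from about 0.3 to 0.85 m from the base axis. Payload 5.4 kg.
Tool frame: the origin (TCP) lies at the very end of the fingers, on their centre line; the grasp point (between the pads) lies 19 mm behind it (env.tcp_to_grasp is the distance from the TCP to the grasp point, in m); z points along the fingers, y is the line along which they close (so a half turn about z gives the same grasp; the last joint's range is limited). The gripper opens to 85 mm and grips with 20 to 120 N. Pads are 22 mm wide; open, the fingers measure 114 mm over their backs; the gripper's body (76 mm by 85 mm) begins 54 mm behind the grasp point. The pads swing forward as they close: fully open they stand 13 mm farther back than shut.
Start: joints at [1.088, 0.158, 1.597, -0, 1.386, -0.21], TCP at [0.155, 0.554, 0.193] pointing down, gripper open.
Joint ranges: [-2.91, 2.91], [-0.94, 2.29], [0.18, 2.7], [-1.29, 4.43], [0.17, 2.64], [-3, 3]. Speed limits (rad/s): [2.57, 2.57, 3.14, 3.14, 3.14, 3.14].

## Interface

Orientations are given as [roll, pitch, yaw] about the fixed x, y, z axes, in that order (R = Rz(yaw) Ry(pitch) Rx(roll)).
In Python, from bench import env gives the robot as it stands. The module is installed in compiled form; this text tells all that it offers.
- The arm moves only by the tool carry_out, never from a script. Its argument "plan" is a list of rows, each an object with "linear": the shift along the tool's x, y, z as a fraction of full scale, a list of three; "spin": the turn about the tool's z as a fraction of full scale. A call has 1 to 10 rows; each row is the pose to reach, as a shift and turn from the pose commanded when the call began, along the tool's axes at that moment; what a row does not reach only later rows make up. Full scale, the value 1, is 0.15 m for a shift and pi/2 rad for a turn. A row lasts 1/10 s, in which the tool goes at most 50 mm and 8.59 degrees, less where a joint would pass 70% of its speed; a pose out of reach is approached as far as the arm can. A call with a number of a shift or a turn outside -1 to 1 is refused whole. A call with a gripper value outside its range is refused whole. "grip" is the gripper's target within -1 to 1 (shut at 1, half-way at 0, fully open at -1), set as the call begins (left out, the last holds). The fingers move at their own pace and stop on an object; "force" is the grip in N (left out, the last holds). Time passes only in rows, so rows that repeat a pose let the fingers close. It gives the time, the measured TCP pose, the force, the opening and the grip force at its end, in the units of the state.
- env.sense(): the state, without advancing time (a new reading comes with each control period).
- env.capture(name): name is "scene" or "side" or "wrist"; returns a dict with "image" (384x512x3 uint8, red, green, blue), "depth" (384x512 float32, m along the optical axis (not along the pixel's ray), 0 where there is no reading), "fovy" (degrees; the focal length in pixels is half the picture's height over the tangent of half this angle, whatever the lens; pixels are square), "cx", "cy" (the principal point, pixels), "origin" and "rotation" of the camera in the world. Camera axes: x right, y down, z forward; pixel columns grow to the right and rows downward; lengths in m; the calibration is good to about 2 mm. The wrist camera is an equidistant fisheye: a pixel r from the principal point sees the ray r / f radians off the axis. A picture is of the moment at which its call begins.
- env.job_done(): hands the job in; it is judged then, once.
The state is a dict: "t": time; "q": joint angles; "qd": joint speeds; "joint_efforts": joint torques, N m; "tool_pos": TCP position; "tool_rot": TCP orientation; "force": force on the tool from outside, world axes, zero at the start; "wrist_torque": the same for the moment, N m; "gripper_width": finger opening in m; "grasp_force": force on a finger pad.
Only numpy, scipy, OpenCV 4.12 (cv2) and the standard library are available. Lean on these libraries where they do the work, as an engineer would, in place of code of your own. Each camera call takes 0.05 s, during which the arm holds its last target. There are 200 camera calls.

## Task

Secure the foil roll on its unwind stand: take the lock pin with the hinged wire ring from the wooden rack and push it fully down through the hole in the shaft's square end, its open ring leaning back towards the roll. Then swing the ring over the pin's head so that it drops over the shaft's free end and hangs down round it. Leave the plain pin without a ring in its rack hole.

Things in the scene. Friction and masses are not known exactly. Their poses are not given: they have to be found in the camera images.
- lock_pin: Steel pin upright in a rack hole, 0.33 kg, with a hinged wire ring. Origin on its axis at the flange's underside, z up. Below: round shank 12 mm thick, 54 mm long, last 10 mm tapered. Above: flange 40 x 40 x 8 mm, then a square head 24 x 24 mm (faces along x, y), z = 8 to 48 mm, to grip. Ring hinged along x at z = 4 mm, legs at x = +-33 mm, leaning to +y; fingertips above z = 20 mm clear it.
- ring (a joint): Loose hinge (rad) of the lock pin's ring: a U of 5 mm wire 71 mm wide, outer bar (50 mm straight) 84 mm from the hinge. 0: open, leaning on its stop to the pin's +y, 48 degrees above level (bar 66 mm above the pin's origin, 56 mm out to +y). Grows as it swings over: 0.73 upright, 3.875 hanging straight down. By its weight it falls back before upright, and on over to -y and down once past it.
- shaft_hole (a point): Centre of the hole's mouth on the flat top of the shaft's square steel end, 150 mm above the table. Hole 22 mm wide, vertical, right through the 44 mm square end. z up; -y points out of the shaft's free end, 20 mm from the hole's centre, open space beyond and below; +y to the foil roll, 88 mm in diameter, from 69 mm on. Grey upright behind the roll, top 177 mm above the table.
- plain_pin: Plain steel pin in the rack's other hole, 120 mm from the lock pin: same shank, but round flange (40 mm) and round head 24 mm in diameter up to z = 48 mm, no ring. To be left alone. Origin on its axis at the flange's underside, z up. The rack is a plywood block 190 x 70 x 62 mm; the flanges rest on its top, 62 mm above the table.

How it is judged:
On the way:
1. the lock pin is fully home in the shaft hole, its ring still open (horizontal distance between lock_pin and shaft_hole below 0.01 m and z of lock_pin in the frame of shaft_hole between -0.006 and 0.006 m and angle between lock_pin's own z axis and vertical below 0.2 rad and value of joint ring below 0.8 rad), for 0.2 s.
At the end, for the whole second after the job is handed in: Lock pin upright (11 degrees) in the shaft hole, flange down on the shaft (6 mm, centred within 10 mm), turned within 28 degrees of the shaft's line, its ring swung down round the free end (ring joint above 3.4), at rest; the plain pin still in the rack within 30 mm of its place (horizontal distance between lock_pin and shaft_hole below 0.01 m and z of lock_pin in the frame of shaft_hole between -0.006 and 0.006 m and angle between lock_pin's own z axis and vertical below 0.2 rad and angle between the y axis of lock_pin and the y axis of shaft_hole, either way round below 0.5 rad and value of joint ring above 3.4 rad and linear speed of lock_pin below 0.02 m/s and distance of plain_pin from where it was at the start of the episode below 0.03 m); the robot touches nothing.
It fails at once if the plain pin is pulled out of its place in the rack (distance of plain_pin from where it was at the start of the episode above 0.03 m).
It also fails if it takes over 48 s, if anything falls off the work surface, if the arm or the gripper's body presses on something with over 40 N, if the wrist force passes 120 N, or if a joint passes its speed limit or range.

## Working session

There is one attempt and no reset: what is moved stays moved. The work goes in short steps, Python scripts to look and compute and a tool call to move; the robot and the scene stay as the last step left them, time stands still between calls to the robot, and variables do not carry over. Pictures are saved under pics/ and viewed, at most 10 in all, crops included, and the job is handed in when it is done.

Besides the shell and the picture viewer there is one more tool, called after "Call:" as name(argument=value, ...), one argument or row to a line, values as JSON. carry_out: Moves the arm, as the interface text tells. Shift numbers are shares of 0.15 m and turn numbers shares of pi/2 rad, none past 1 either way. Its arguments: {"type":"object","properties":{"plan":{"type":"array"},"grip":{"type":"number"},"force":{"type":"number"}},"required":["plan"]}

```bash
mkdir -p pics
cat > h.py <<'E'
import numpy as np,cv2
from bench import env
def cap(n):
    return env.capture(n)
def f(c): return c["image"].shape[0]/2/np.tan(np.radians(c["fovy"])/2)
def pts(c):
    F=f(c);d=c["depth"];v,u=np.mgrid[:d.shape[0],:d.shape[1]]
    p=np.dstack([(u-c["cx"])/F*d,(v-c["cy"])/F*d,d])
    return p@np.array(c["rotation"]).T+np.array(c["origin"])
def ray(c,u,v,fish=False):
    F=f(c);x,y=u-c["cx"],v-c["cy"]
    if fish:
        r=np.hypot(x,y)+1e-9;t=r/F;k=np.array([x/r*np.sin(t),y/r*np.sin(t),np.cos(t)])
    else: k=np.array([x/F,y/F,1])
    return np.array(c["rotation"])@k
def onz(c,u,v,z,fish=False):
    r=ray(c,u,v,fish);o=np.array(c["origin"]);return o+r*(z-o[2])/r[2]
E
python3 - <<'E'
from h import *
s=env.sense();print(s)
ims=[]
for n in("scene","side"):
    c=cap(n);np.savez(n+".npz",**{k:np.array(v) for k,v in c.items()});print(n,c["fovy"],c["cx"],c["cy"],c["origin"],c["rotation"]);cv2.imwrite(f"pics/{n}.png",cv2.resize(c["image"][:,:,::-1],(800,600)))
E
```

```text
{'t': 0.0, 'q': array([ 1.08789985e+00,  1.59019511e-01,  1.59825417e+00, -1.24216093e-05,
        1.38616430e+00, -2.10074623e-01]), 'qd': array([-7.15379606e-04,  3.75049723e-04,  5.67015418e-04,  7.42717215e-05,
       -6.01844522e-04,  4.38474989e-04]), 'joint_efforts': array([-1.56393577e-03, -3.96008706e+01, -3.31424010e+01, -2.85760798e-04,
        8.44922557e-03,  8.45801765e-06]), 'tool_pos': array([0.15462807, 0.55312743, 0.19222256]), 'tool_rot': array([-3.13978535e+00, -3.72872165e-04,  2.86877276e+00]), 'force': array([-0.62529419, -0.53110309,  0.31862735]), 'wrist_torque': array([ 0.02547171, -0.0284426 , -0.05009223]), 'grasp_force': 0.0, 'gripper_width': 0.08551169466163085}
scene 45.05425590739221 255.8125826315535 191.17595974217534 [0.8354277  0.52857962 0.65407974] [-2.21248199 -0.00774061  2.64648146]
side 47.13859810795056 250.01848152229275 195.7639957191479 [0.39257221 0.53733542 0.58509899] [-2.21363392 -0.01924988 -2.89967142]
```

```bash
sed -i 's/^from bench/from scipy.spatial.transform import Rotation as Ro\nfrom bench/; s/    return env.capture(n)/    c=env.capture(n); c["rotation"]=Ro.from_euler("xyz",c["rotation"]).as_matrix(); return c/' h.py
```

```text
(no output)
```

View pics/scene.png

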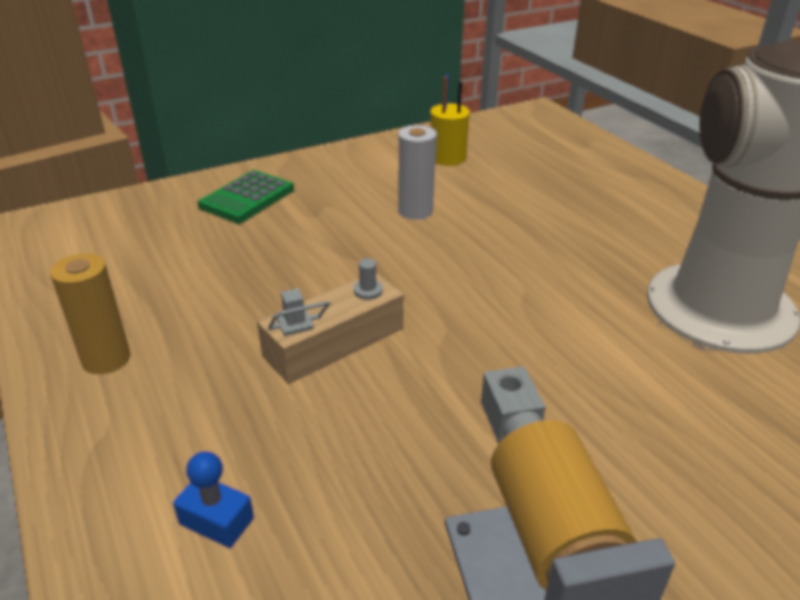

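View pics/side.png

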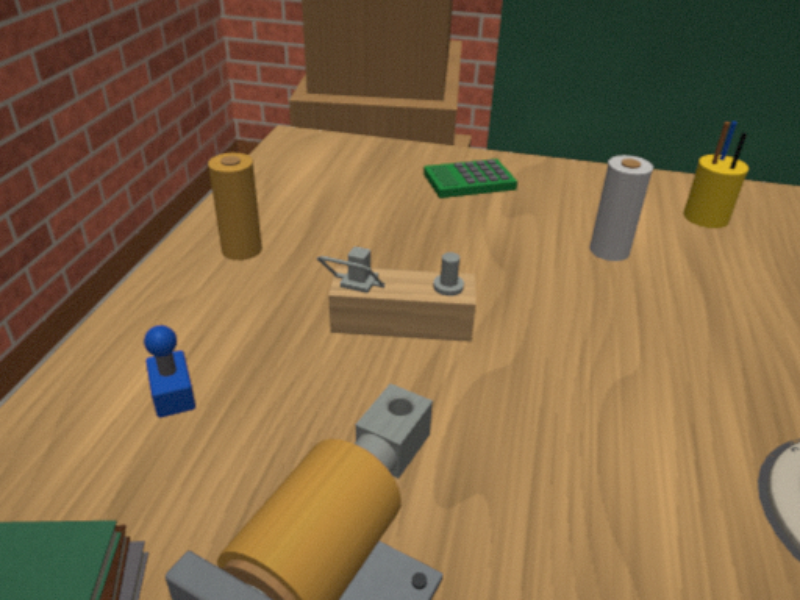

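```bash
cat >> h.py <<'E'
def load(n):
    z=np.load(n+".npz");c={k:z[k] for k in z};c["rotation"]=Ro.from_euler("xyz",c["rotation"]).as_matrix();return c
E
python3 - <<'E'
from h import *
S=load("scene");D=load("side");k=.64
P={"lockhead":(.110,(292,296),(360,252)),"plain":(.110,(368,264),(451,256)),"hole":(.150,(511,383),(400,407)),
"sqA":(.150,(484,372),(397,387)),"baseref":(.0,(725,310),None)}
for n,(z,a,b) in P.items():
    print(n,onz(S,a[0]*k,a[1]*k,z).round(3),onz(D,b[0]*k,b[1]*k,z).round(3) if b else "")
print("side corners",[onz(D,u*k,v*k,.15).round(3)[:2] for u,v in((397,387),(433,403),(396,432),(359,424))])
print("scene corners",[onz(S,u*k,v*k,.15).round(3)[:2] for u,v in((484,374),(526,370),(543,404),(499,411))])
p=pts(S);
for u,v in((292,296),(368,264),(500,390),(420,350)): print(p[int(v*k),int(u*k)].round(3))
p=pts(D)
for u,v in((360,252),(451,256),(418,420),(400,305),(320,259),(380,285)): print(p[int(v*k),int(u*k)].round(3))
E
```

```text
lockhead [ 0.603 -0.178  0.11 ] [ 0.601 -0.183  0.11 ]
plain [ 0.486 -0.199  0.11 ] [ 0.487 -0.205  0.11 ]
hole [0.48  0.114 0.15 ] [0.48  0.114 0.15 ]
sqA [0.495 0.088 0.15 ] [0.488 0.09  0.15 ]
baseref [-0.     0.011  0.   ] 
side corners [array([0.488, 0.09 ]), array([0.453, 0.101]), array([0.477, 0.143]), array([0.509, 0.142])]
scene corners [array([0.496, 0.09 ]), array([0.455, 0.105]), array([0.469, 0.153]), array([0.513, 0.141])]
[ 0.604 -0.18   0.11 ]
[ 0.486 -0.203  0.11 ]
[0.493 0.115 0.149]
[ 0.446 -0.126 -0.003]
[ 0.602 -0.182  0.111]
[ 0.488 -0.205  0.112]
[0.462 0.124 0.15 ]
[ 0.542 -0.16   0.054]
[ 0.639 -0.131  0.127]
[ 0.574 -0.18   0.066]
```

Call:
carry_out(
  plan=[
    {"linear": [-0.3,-0.3,-0.3],"spin": 0},
    {"linear": [-0.6,-0.5,-0.6],"spin": 0},
    {"linear": [-0.9,-0.8,-0.75],"spin": 0},
    {"linear": [-0.95,-0.87,-0.75],"spin": 0},
    {"linear": [-0.95,-0.87,-0.75],"spin": 0},
  ],
)

```text
t: 0.6
tool_pos: [0.2586, 0.3877, 0.3076]
tool_rot: [3.14, 0.002, 2.867]
force: [0.2, 0.8, -0.3]
gripper_width: 0.0853
grasp_force: 0.0
```

Call:
carry_out(
  plan=[
    {"linear": [-0.25,-0.25,0],"spin": 0},
    {"linear": [-0.5,-0.5,0],"spin": 0},
    {"linear": [-0.75,-0.7,0],"spin": 0},
    {"linear": [-0.95,-0.87,0],"spin": 0},
    {"linear": [-0.95,-0.87,0],"spin": 0},
  ],
)

```text
t: 1.1
tool_pos: [0.3611, 0.2217, 0.3051]
tool_rot: [-3.14, 0.0, 2.861]
force: [-0.4, -0.7, 0.4]
gripper_width: 0.0854
grasp_force: 0.0
```

Call:
carry_out(
  plan=[
    {"linear": [-0.25,-0.25,0],"spin": 0},
    {"linear": [-0.5,-0.5,0],"spin": 0},
    {"linear": [-0.75,-0.7,0],"spin": 0},
    {"linear": [-0.95,-0.87,0],"spin": 0},
    {"linear": [-0.95,-0.87,0],"spin": 0},
  ],
)

```text
t: 1.6
tool_pos: [0.4625, 0.0583, 0.3046]
tool_rot: [-3.14, -0.001, 2.864]
force: [-1.2, 0.1, -0.7]
gripper_width: 0.0854
grasp_force: 0.0
```

Run:
```python
from h import *
s=env.sense();print(s["t"],s["tool_pos"],s["tool_rot"],s["q"])
c=cap("wrist");print(c["fovy"],c["origin"]);cv2.imwrite("pics/w1.png",cv2.resize(c["image"][:,:,::-1],(800,600)))
F=f(c);R=c["rotation"].T
for p in((.603,-.181,.11),(.48,.114,.15)):
    q=R@(np.array(p)-c["origin"]);r=np.hypot(*q[:2]);t=np.arctan2(r,q[2]);print(c["cx"]+q[0]/r*t*F,c["cy"]+q[1]/r*t*F)
```

```text
1.6 [0.46254722 0.05830579 0.30461545] [-3.14029164e+00 -1.24872881e-03  2.86362335e+00] [-1.33867349e-01 -1.80788437e-01  1.71618728e+00 -1.10895749e-03
  1.60761641e+00 -1.42673522e+00]
65.70646984690485 [0.38834322 0.07966405 0.48475409]
133.30629143875706 284.0470195943094
301.2620445126906 168.43825957638725
```

View pics/w1.png

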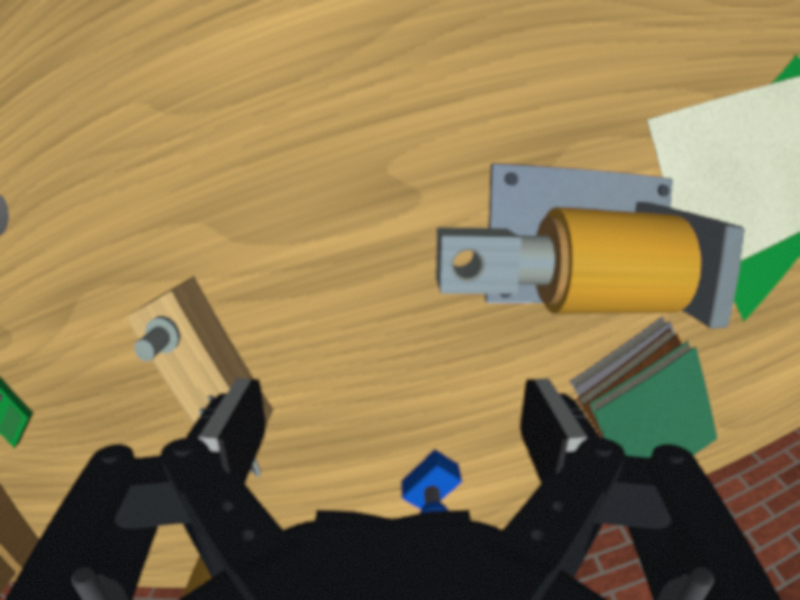

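Call:
carry_out(
  plan=[
    {"linear": [-0.2,-0.3,0],"spin": 0.09},
    {"linear": [-0.4,-0.6,0],"spin": 0.18},
    {"linear": [-0.6,-0.9,0],"spin": 0.2},
    {"linear": [-0.68,-1.0,0],"spin": 0.2},
  ],
)

```text
t: 2.05
tool_pos: [0.5192, -0.1114, 0.3054]
tool_rot: [-3.141, -0.001, 2.554]
force: [-0.3, 0.5, 0.1]
gripper_width: 0.0854
grasp_force: 0.0
```

```bash
cat >> h.py <<'E'
def go(xyz,yawdeg):
    s=env.sense();R=Ro.from_euler("xyz",s["tool_rot"]);y=np.degrees(s["tool_rot"][2])
    d=R.inv().apply(np.array(xyz)-s["tool_pos"])/.15
    print("lin",d.round(3),"spin",round(-((yawdeg-y+180)%360-180)/90,3),"at",s["tool_pos"].round(4),round(y,1))
E
python3 - <<'E'
from h import *
go((.575,-.29,.30),77)
c=cap("wrist")
E
```

```text
lin [-0.97  -0.784  0.035] spin 0.77 at [ 0.5192 -0.1114  0.3054] 146.3
```

Call:
carry_out(
  plan=[
    {"linear": [-0.3,-0.2,0],"spin": 0.09},
    {"linear": [-0.6,-0.4,0],"spin": 0.18},
    {"linear": [-0.9,-0.6,0],"spin": 0.27},
    {"linear": [-0.97,-0.78,0.03],"spin": 0.36},
    {"linear": [-0.97,-0.78,0.03],"spin": 0.45},
    {"linear": [-0.97,-0.78,0.03],"spin": 0.54},
    {"linear": [-0.97,-0.78,0.03],"spin": 0.63},
    {"linear": [-0.97,-0.78,0.03],"spin": 0.72},
    {"linear": [-0.97,-0.78,0.03],"spin": 0.77},
    {"linear": [-0.97,-0.78,0.03],"spin": 0.77},
  ],
)

```text
t: 3.1
tool_pos: [0.5759, -0.2861, 0.3012]
tool_rot: [-3.141, -0.001, 1.347]
force: [0.3, 0.3, -0.4]
gripper_width: 0.0855
grasp_force: 0.0
```

Run:
```python
from h import *
c=cap("wrist");np.savez("w2.npz",**{k:np.array(v) for k,v in c.items()});print(env.sense()["tool_pos"],env.sense()["tool_rot"],c["origin"])
cv2.imwrite("pics/w2.png",cv2.resize(c["image"][:,:,::-1],(800,600)))
```

```text
[ 0.5758159  -0.28645611  0.30115569] [-3.14126201e+00 -5.99164093e-04  1.34889922e+00] [ 0.59249346 -0.21118779  0.48122476]
```

View pics/w2.png

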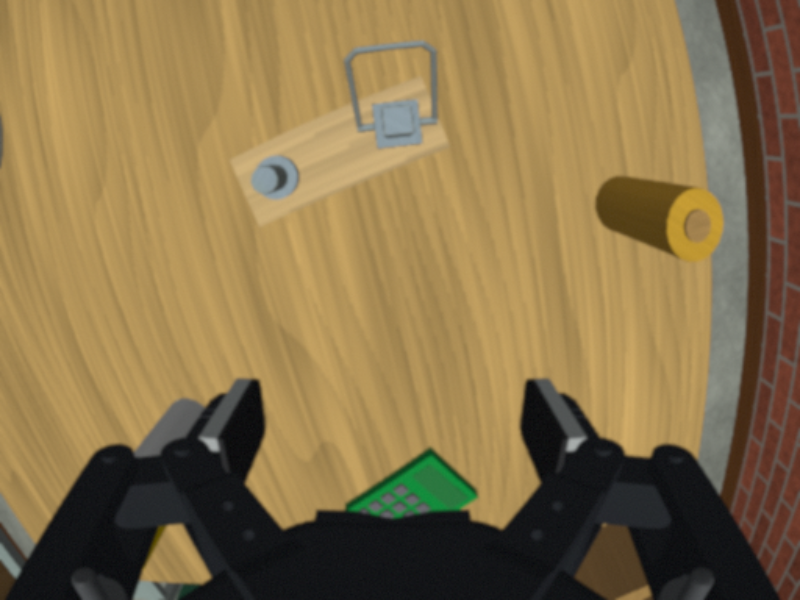

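Run:
```python
from h import *
c=load("w2");k=.64
o=lambda u,v,z:onz(c,u*k,v*k,z,True)
print("head",o(398,121,.11),"plain",o(266,178,.11))
a,b=o(350,52,.128),o(434,46,.128);print("bar",a,b,np.degrees(np.arctan2(*(b-a)[1::-1])))
h=[o(360,129,.066),o(436,122,.066)];print("hinge",h,np.degrees(np.arctan2(*(h[1]-h[0])[1::-1])))
q=[o(u,v,.11) for u,v in((384,108),(412,106),(415,135),(387,138))];print(q,np.mean(q,0))
print("ang",[np.degrees(np.arctan2(*(q[j]-q[i])[1::-1])) for i,j in((0,1),(3,2),(3,0),(2,1))])
m=(a+b)/2-(h[0]+h[1])/2;print("lean",np.degrees(np.arctan2(m[1],m[0])))
```

```text
head [[ 0.33434144 -1.01474358  0.39240322]
 [-1.54253567 -0.1491699   0.22877952]
 [ 0.2212687  -0.58241256  0.11      ]] plain [[-0.14232793 -2.21557767  0.38493339]
 [-1.1360235   0.30673201  0.34175221]
 [ 0.2212687  -0.58241256  0.11      ]]
bar [[ 0.40899787 -1.01637201  0.46233345]
 [-0.38417981 -0.25618334  0.2731308 ]
 [ 0.2392687  -0.56441256  0.128     ]] [[ 0.6047639  -0.82801398  0.45039013]
 [-0.59619115 -0.27145802  0.19730553]
 [ 0.2392687  -0.56441256  0.128     ]] [-47.28138138  -4.63619072 -98.95118146]
hinge [array([[ 0.15623018, -1.2656916 ,  0.38551748],
       [-1.46949236, -0.09599216,  0.23653777],
       [ 0.1772687 , -0.62641256,  0.066     ]]), array([[ 0.51087953, -1.00506073,  0.37054386],
       [-2.7465148 , -0.16061035,  0.16010996],
       [ 0.1772687 , -0.62641256,  0.066     ]])] [ -74.47918394  -13.92455931 -101.0848921 ]
[array([[ 0.34265335, -1.03747874,  0.40614225],
       [-1.11606313, -0.16667198,  0.2394403 ],
       [ 0.2212687 , -0.58241256,  0.11      ]]), array([[ 0.43920653, -0.9601293 ,  0.40104049],
       [-1.36346606, -0.18214449,  0.21407386],
       [ 0.2212687 , -0.58241256,  0.11      ]]), array([[ 0.32838431, -0.98578706,  0.37721843],
       [-2.44957502, -0.13262327,  0.2154698 ],
       [ 0.2212687 , -0.58241256,  0.11      ]]), array([[ 0.2069881 , -1.07264172,  0.38197959],
       [-1.86846206, -0.10828284,  0.2405584 ],
       [ 0.2212687 , -0.58241256,  0.11      ]])] [[ 0.32930807 -1.0140092   0.39159519]
 [-1.69939157 -0.14743064  0.22738559]
 [ 0.2212687  -0.58241256  0.11      ]]
ang [array([ -68.68094226,  -11.31180233, -101.37176518]), array([ -78.20043506,  -15.6551674 , -100.74545739]), array([ 79.77880819, -58.9429009 ,  -2.64939604]), array([ 84.17393083, -62.61058678,  -3.35361268])]
lean [ 83.88490332 -32.44390777  25.22063937]
```

Rotation was already a matrix in that file; fix and rerun.

```bash
sed -i 's/c\["rotation"\]=Ro.from_euler("xyz",c\["rotation"\]).as_matrix();return c/c["rotation"]=c["rotation"] if c["rotation"].ndim>1 else Ro.from_euler("xyz",c["rotation"]).as_matrix();return c/' h.py
python3 - <<'E'
from h import *
np.set_printoptions(precision=4,suppress=True)
c=load("w2");k=.64
o=lambda u,v,z:onz(c,u*k,v*k,z,True)
print("head",o(398,121,.11),"plain",o(266,178,.11))
A=lambda d:np.degrees(np.arctan2(d[1],d[0]))
a,b=o(350,52,.128),o(434,46,.128);print("bar",a,b,A(b-a))
h=[o(360,129,.066),o(436,122,.066)];print("hinge",h,A(h[1]-h[0]))
q=[o(u,v,.11) for u,v in((384,108),(412,106),(415,135),(387,138))];print(np.mean(q,0))
print("ang",[A(q[j]-q[i]) for i,j in((0,1),(3,2),(3,0),(2,1))])
print("lean",A((a+b)/2-(h[0]+h[1])/2))
go((.602,-.182,.30),77)
E
```

```text
head [ 0.6038 -0.185   0.11  ] plain [ 0.4901 -0.2035  0.11  ]
bar [ 0.5803 -0.1254  0.128 ] [ 0.6425 -0.1346  0.128 ] -8.382647876771037
hinge [array([ 0.5711, -0.1813,  0.066 ]), array([ 0.6375, -0.1897,  0.066 ])] -7.222724874041909
[ 0.6048 -0.1857  0.11  ]
ang [np.float64(-8.369824468358185), np.float64(-6.304741598222449), np.float64(82.7163741158288), np.float64(83.09204528569062)]
lean 82.67562569714165
lin [0.718 0.017 0.008] spin 0.003 at [ 0.5758 -0.2865  0.3012] 77.3
```

Run:
```python
from h import *
go((.603,-.184,.20),82.5)
```

```text
lin [0.706 0.027 0.675] spin -0.058 at [ 0.5758 -0.2865  0.3012] 77.3
```

Call:
carry_out(
  plan=[
    {"linear": [0.3,0.01,0.2],"spin": -0.03},
    {"linear": [0.6,0.03,0.4],"spin": -0.058},
    {"linear": [0.706,0.027,0.6],"spin": -0.058},
    {"linear": [0.706,0.027,0.675],"spin": -0.058},
    {"linear": [0.706,0.027,0.675],"spin": -0.058},
    {"linear": [0.706,0.027,0.675],"spin": -0.058},
  ],
)

```text
t: 3.75
tool_pos: [0.6034, -0.187, 0.2013]
tool_rot: [3.14, 0.001, 1.436]
force: [0.6, 0.2, 0.1]
gripper_width: 0.0853
grasp_force: 0.0
```

Run:
```python
from h import *
go((.603,-.184,.085),82.5)
c=cap("wrist");cv2.imwrite("pics/w3.png",cv2.resize(c["image"][:,:,::-1],(800,600)))
F=f(c);R=c["rotation"].T
for p in((.603,-.184,.11),):
    q=R@(np.array(p)-c["origin"]);r=np.hypot(*q[:2]);t=np.arctan2(r,q[2]);print((c["cx"]+q[0]/r*t*F)/.64,(c["cy"]+q[1]/r*t*F)/.64)
```

```text
lin [ 0.02  -0.007  0.776] spin -0.002 at [ 0.6034 -0.187   0.2013] 82.3
390.4391593583554 279.22385107531517
```

View pics/w3.png

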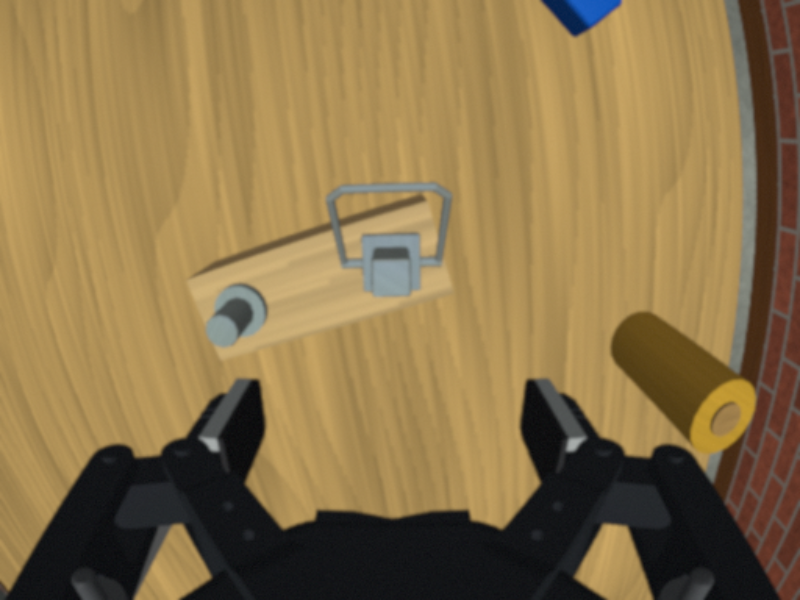

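Call:
carry_out(
  plan=[
    {"linear": [0.02,0,0.25],"spin": 0},
    {"linear": [0.02,0,0.5],"spin": 0},
    {"linear": [0.02,0,0.65],"spin": 0},
    {"linear": [0.02,0,0.73],"spin": 0},
    {"linear": [0.02,0,0.77],"spin": 0},
    {"linear": [0.02,0,0.77],"spin": 0},
    {"linear": [0.02,0,0.77],"spin": 0},
  ],
  grip=-1,
)

```text
t: 4.5
tool_pos: [0.6046, -0.184, 0.0865]
tool_rot: [3.138, 0.001, 1.436]
force: [-1.1, 0.1, 0.4]
gripper_width: 0.0854
grasp_force: 0.0
```

Call:
carry_out(
  plan=[
    {"linear": [0,0,0],"spin": 0},
    {"linear": [0,0,0],"spin": 0},
    {"linear": [0,0,0],"spin": 0},
    {"linear": [0,0,0],"spin": 0},
    {"linear": [0,0,0],"spin": 0},
    {"linear": [0,0,0],"spin": 0},
    {"linear": [0,0,0],"spin": 0},
    {"linear": [0,0,0],"spin": 0},
  ],
  grip=1,
  force=60,
)

```text
t: 5.3
tool_pos: [0.6033, -0.1832, 0.0844]
tool_rot: [-3.142, 0.0, 1.436]
force: [-0.2, 0.3, 0.4]
gripper_width: 0.0002
grasp_force: 0.0
```

Run:
```python
from h import *
print(env.sense()["grasp_force"],env.sense()["gripper_width"])
c=cap("wrist")["image"];d=cap("scene")["image"]
cv2.imwrite("pics/m1.png",np.hstack([cv2.resize(c[150:384,120:400],(400,334)),cv2.resize(d[130:270,130:298],(400,334))])[:,:,::-1])
```

```text
0.0 0.0001706691400017621
```

View pics/m1.png

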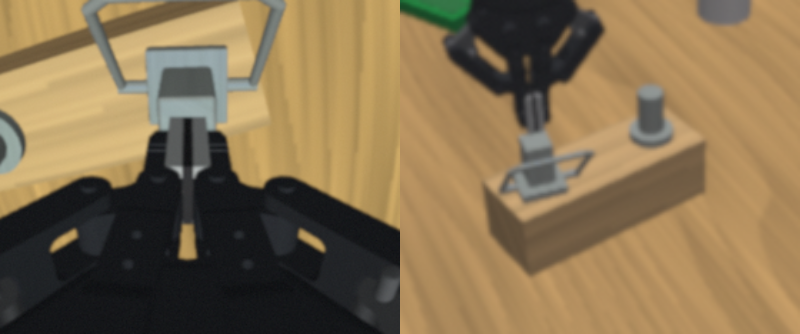

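```bash
python3 - <<'E'
from h import *
np.set_printoptions(precision=4,suppress=True)
s=env.sense();print(s["tool_pos"])
for n in("scene","side"):
    c=cap(n);p=pts(c);im=c["image"].astype(int)
    cv2.imwrite(f"pics/{n}2.png",c["image"][:,:,::-1])
    near=(np.hypot(p[...,0]-.603,p[...,1]+.19)<.05)&(p[...,2]>.07)&(p[...,2]<.2)&(c["depth"]>0)
    P=p[near];B=im[near].sum(1)
    for lo in np.arange(.07,.16,.01):
        m=(P[:,2]>lo)&(P[:,2]<lo+.01)
        if m.sum(): print(n,round(lo,2),m.sum(),"mean",P[m].mean(0),"lo",P[m].min(0)[:2],"hi",P[m].max(0)[:2],"bright",B[m].mean().round())
E
python3 -c "
import cv2,numpy as np
a=cv2.imread('pics/side2.png')
a=a[110:210,190:310];cv2.imwrite('pics/s2c.png',cv2.resize(a,(720,600),interpolation=cv2.INTER_CUBIC))"
```

```text
[ 0.6033 -0.1831  0.0844]
scene 0.07 104 mean [ 0.6073 -0.1731  0.0735] lo [ 0.5711 -0.1958] hi [ 0.64   -0.1596] bright 353.0
scene 0.08 60 mean [ 0.6056 -0.1702  0.0853] lo [ 0.5734 -0.1918] hi [ 0.6412 -0.1556] bright 271.0
scene 0.09 25 mean [ 0.607  -0.1709  0.0961] lo [ 0.5755 -0.191 ] hi [ 0.6406 -0.1483] bright 308.0
scene 0.1 103 mean [ 0.6051 -0.1756  0.1068] lo [ 0.5759 -0.1915] hi [ 0.6166 -0.1483] bright 350.0
scene 0.11 33 mean [ 0.6036 -0.1814  0.1109] lo [ 0.5926 -0.192 ] hi [ 0.6152 -0.1708] bright 435.0
scene 0.12 14 mean [ 0.606  -0.1717  0.1271] lo [ 0.5984 -0.1743] hi [ 0.6114 -0.1701] bright 309.0
scene 0.13 65 mean [ 0.6054 -0.1737  0.1351] lo [ 0.5913 -0.19  ] hi [ 0.618  -0.1689] bright 216.0
scene 0.14 67 mean [ 0.6063 -0.1742  0.1452] lo [ 0.5905 -0.1908] hi [ 0.6179 -0.1682] bright 203.0
scene 0.15 68 mean [ 0.6052 -0.1745  0.1552] lo [ 0.5904 -0.1877] hi [ 0.6181 -0.1693] bright 202.0
side 0.07 139 mean [ 0.6008 -0.1738  0.0729] lo [ 0.5683 -0.1998] hi [ 0.6361 -0.161 ] bright 354.0
side 0.08 72 mean [ 0.6005 -0.1722  0.0852] lo [ 0.5694 -0.1924] hi [ 0.6369 -0.1574] bright 254.0
side 0.09 43 mean [ 0.6033 -0.1713  0.0945] lo [ 0.57   -0.1937] hi [ 0.6399 -0.1515] bright 257.0
side 0.1 69 mean [ 0.6007 -0.1758  0.1058] lo [ 0.5898 -0.1953] hi [ 0.6371 -0.1535] bright 290.0
side 0.11 64 mean [ 0.6021 -0.1826  0.111 ] lo [ 0.5897 -0.1948] hi [ 0.614 -0.17 ] bright 437.0
side 0.12 14 mean [ 0.6022 -0.1739  0.1274] lo [ 0.5964 -0.1776] hi [ 0.6101 -0.1708] bright 230.0
side 0.13 63 mean [ 0.6017 -0.1763  0.1349] lo [ 0.5888 -0.1882] hi [ 0.6176 -0.1705] bright 195.0
side 0.14 71 mean [ 0.6006 -0.1761  0.1448] lo [ 0.589  -0.1897] hi [ 0.6175 -0.1702] bright 164.0
side 0.15 69 mean [ 0.6012 -0.1757  0.1547] lo [ 0.5888 -0.1868] hi [ 0.6173 -0.1705] bright 171.0
```

View pics/s2c.png

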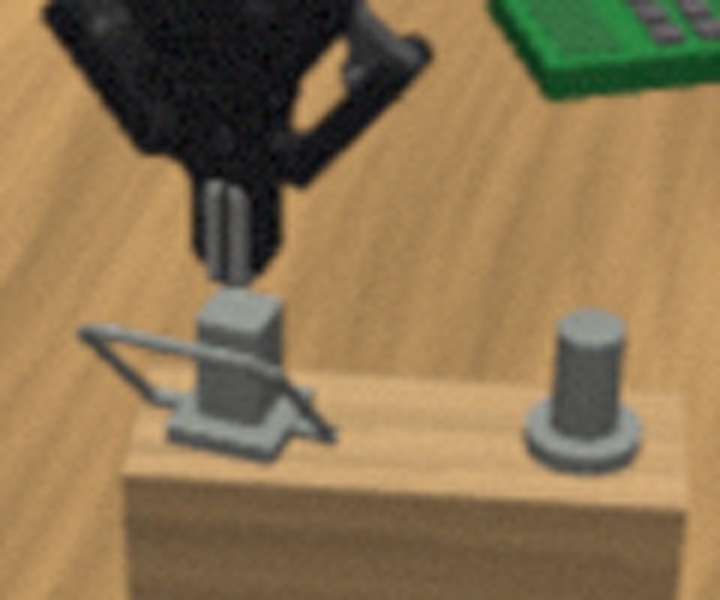

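Run:
```python
from h import *
np.set_printoptions(precision=4,suppress=True)
s=env.sense();print(env.tcp_to_grasp,s["tool_pos"],s["gripper_width"],s["q"])
for n in("scene","side"):
    c=cap(n);p=pts(c)
    near=(np.hypot(p[...,0]-.603,p[...,1]+.18)<.02)&(p[...,2]>.113)&(p[...,2]<.15)
    v,u=np.where(near)
    for r in sorted(set(v))[-8:]: print(n,r,u[v==r],p[r,u[v==r]].mean(0),c["image"][r,u[v==r]].mean())
```

```text
0.0187 [ 0.6033 -0.1831  0.0844] 1.8584357416522526e-05 [-0.486   0.3972  1.5299 -0.      1.2146 -0.3515]
scene 179 [178 179 180 181 182 183 184 185 186 187 188 189 190 191 192] [ 0.606  -0.1748  0.1384] 68.44444444444444
scene 180 [179 180 181 182 183 184 185 186 187 188 189 190 191 192] [ 0.6056 -0.1736  0.1367] 69.02380952380952
scene 181 [179 180 181 182 183 184 185 186 187 188 189 190 191 192] [ 0.6058 -0.1737  0.1343] 75.47619047619048
scene 182 [180 181 182 183 184 185 186 187 188 189] [ 0.6082 -0.1732  0.1331] 74.3
scene 183 [180 181 182 183 184 185 186 187 188 189] [ 0.6085 -0.1726  0.1312] 84.2
scene 184 [183 184 185 186 187 188 189 190] [ 0.6053 -0.171   0.1287] 94.45833333333333
scene 185 [183 184 185 186 187 188] [ 0.6072 -0.172   0.1264] 109.16666666666667
scene 186 [184] [ 0.6097 -0.174   0.1235] 128.33333333333334
side 150 [222 223 224 225 226 227 228 229 230 231 232 233 234 235 236 237] [ 0.6011 -0.1759  0.1401] 57.229166666666664
side 151 [223 224 225 226 227 228 229 230 231 232 233 234 235 236] [ 0.6009 -0.1752  0.1383] 55.23809523809524
side 152 [223 224 225 226 227 228 229 230 231 232 233 234 235 236] [ 0.601  -0.1755  0.1358] 59.61904761904762
side 153 [224 225 226 227 228 229 230 231 232 233 234 235] [ 0.6006 -0.1739  0.1346] 62.833333333333336
side 154 [225 226 227 228 229 230 231 232 233 234] [ 0.6006 -0.1739  0.1323] 64.13333333333334
side 155 [225 226 227 228 229 230 231 232 233] [ 0.6015 -0.1736  0.13  ] 70.5925925925926
side 156 [225 226 227 228 229 230 231 232] [ 0.6024 -0.1731  0.1278] 77.625
side 157 [229 230 231] [ 0.5994 -0.173   0.1261] 89.44444444444444
```

Call:
carry_out(
  plan=[
    {"linear": [0,0,0],"spin": 0},
    {"linear": [0,0,0],"spin": 0},
    {"linear": [0,0,0],"spin": 0},
    {"linear": [0,0,0],"spin": 0},
    {"linear": [0,0,0],"spin": 0},
    {"linear": [0,0,0],"spin": 0},
    {"linear": [0,0,0],"spin": 0},
    {"linear": [0,0,0],"spin": 0},
  ],
  grip=-1,
)

```text
t: 6.4
tool_pos: [0.6033, -0.1831, 0.0844]
tool_rot: [-3.142, 0.0, 1.436]
force: [-0.4, -0.2, -0.3]
gripper_width: 0.0853
grasp_force: 0.0
```

Call:
carry_out(
  plan=[
    {"linear": [0,0,0.05],"spin": 0},
    {"linear": [0,0,0.1],"spin": 0},
    {"linear": [0,0,0.15],"spin": 0},
    {"linear": [0,0,0.2],"spin": 0},
    {"linear": [0,0,0.24],"spin": 0},
    {"linear": [0,0,0.25],"spin": 0},
    {"linear": [0,0,0.25],"spin": 0},
  ],
)

```text
t: 7.1
tool_pos: [0.6032, -0.183, 0.0465]
tool_rot: [-3.141, -0.0, 1.436]
force: [0.7, -1.0, -0.2]
gripper_width: 0.0856
grasp_force: 0.0
```

Call:
carry_out(
  plan=[
    {"linear": [0,0,0],"spin": 0},
    {"linear": [0,0,0],"spin": 0},
    {"linear": [0,0,0],"spin": 0},
    {"linear": [0,0,0],"spin": 0},
    {"linear": [0,0,0],"spin": 0},
    {"linear": [0,0,0],"spin": 0},
    {"linear": [0,0,0],"spin": 0},
    {"linear": [0,0,0],"spin": 0},
  ],
  grip=1,
  force=60,
)

```text
t: 7.9
tool_pos: [0.6036, -0.1833, 0.0474]
tool_rot: [3.141, 0.0, 1.436]
force: [-0.1, 0.5, 3.9]
gripper_width: 0.023
grasp_force: 59.5
```

Call:
carry_out(
  plan=[
    {"linear": [0,0,-0.1],"spin": 0},
    {"linear": [0,0,-0.3],"spin": 0},
    {"linear": [0,0,-0.6],"spin": 0},
    {"linear": [0,0,-0.9],"spin": 0},
    {"linear": [0,0,-1],"spin": 0},
    {"linear": [0,0,-1],"spin": 0},
  ],
)

```text
t: 8.5
tool_pos: [0.6048, -0.1839, 0.2001]
tool_rot: [3.136, 0.002, 1.436]
force: [0.4, -0.4, -3.3]
gripper_width: 0.0231
grasp_force: 59.5
```

Run:
```python
from h import *
np.set_printoptions(precision=4,suppress=True)
A=lambda d:np.degrees(np.arctan2(d[1],d[0]))
for n in("scene","side"):
    c=cap(n);p=pts(c)
    m=(np.abs(p[...,2]-.15)<.006)&(np.hypot(p[...,0]-.48,p[...,1]-.114)<.045)
    # top face + the steel neck excluded by z
    P=p[m][:,:2].astype(np.float32);r=cv2.minAreaRect(P*1000);print(n,"top",r,len(P))
    g=(p[...,2]>.12)&(p[...,2]<.2)&(p[...,0]>.4)&(p[...,0]<.75)&(p[...,1]>.17)&(p[...,1]<.35)
    im=c["image"].astype(int);y=(im[...,0]-im[...,2]>60)&g&(p[...,2]>.16)
    Q=p[y][:,:2].astype(np.float32);print(n,"roll",cv2.minAreaRect(Q*1000),len(Q))
    # pin state
    h=(p[...,2]>.14)&(np.hypot(p[...,0]-.603,p[...,1]+.17)<.09)&(im.min(-1)>70)
    H=p[h];print(n,"steel near grip z",np.percentile(H[:,2],[1,10,50,90]))
w=env.sense();print(w["tool_pos"],w["gripper_width"],w["q"])
```

```text
scene top ((484.25787353515625, 124.6810302734375), (66.99111938476562, 45.11133575439453), 74.00725555419922) 816
scene roll ((519.68359375, 244.70587158203125), (127.81376647949219, 63.08049392700195), 73.61414337158203) 3479
scene steel near grip z [0.1744 0.2213 0.4177 0.4646]
side top ((483.8143310546875, 124.27735900878906), (68.01094818115234, 44.92769241333008), 74.01566314697266) 1137
side roll ((522.5418090820312, 249.45230102539062), (140.47166442871094, 69.9637222290039), 72.95608520507812) 4943
side steel near grip z [0.1669 0.2144 0.248  0.4146]
[ 0.6021 -0.1825  0.1946] 0.022930600983180657 [-0.486   0.2995  1.4288 -0.      1.4172 -0.3514]
```

Call:
carry_out(
  plan=[
    {"linear": [0.1,-0.06,-0.15],"spin": 0.02},
    {"linear": [0.3,-0.17,-0.3],"spin": 0.05},
    {"linear": [0.55,-0.32,-0.35],"spin": 0.08},
    {"linear": [0.8,-0.46,-0.35],"spin": 0.094},
    {"linear": [0.92,-0.535,-0.35],"spin": 0.094},
    {"linear": [0.92,-0.535,-0.35],"spin": 0.094},
  ],
)

```text
t: 9.2
tool_pos: [0.54, -0.0328, 0.2465]
tool_rot: [-3.136, -0.0, 1.292]
force: [0.1, -1.1, -2.7]
gripper_width: 0.0228
grasp_force: 59.5
```

Run:
```python
from h import *
go((.480,.113,.235),73.8)
```

```text
lin [ 0.824 -0.652  0.081] spin 0.003 at [ 0.54   -0.0328  0.2465] 74.0
```

Call:
carry_out(
  plan=[
    {"linear": [0.15,-0.12,0],"spin": 0},
    {"linear": [0.35,-0.28,0],"spin": 0},
    {"linear": [0.55,-0.44,0],"spin": 0},
    {"linear": [0.72,-0.57,0.05],"spin": 0},
    {"linear": [0.824,-0.652,0.08],"spin": 0},
    {"linear": [0.824,-0.652,0.08],"spin": 0},
    {"linear": [0.824,-0.652,0.08],"spin": 0},
    {"linear": [0.824,-0.652,0.08],"spin": 0},
  ],
)

```text
t: 10.0
tool_pos: [0.4833, 0.1091, 0.2369]
tool_rot: [-3.141, 0.001, 1.287]
force: [-0.0, -0.4, -2.8]
gripper_width: 0.023
grasp_force: 59.6
```

Run:
```python
from h import *
go((.480,.113,.2),73.8)
k={}
ims=[]
for n in("scene","side"):
    c=cap(n);F=f(c);R=c["rotation"].T
    q=R@(np.array([.48,.113,.16])-c["origin"]);u=int(c["cx"]+q[0]/q[2]*F);v=int(c["cy"]+q[1]/q[2]*F);print(n,u,v)
    u0,v0=max(0,u-50),max(0,v-90)
    ims.append(cv2.resize(c["image"][v0:v0+150,u0:u0+100],(400,600),interpolation=cv2.INTER_CUBIC));print(u0,v0)
    np.savez(n+"3.npz",**c)
cv2.imwrite("pics/hov.png",np.hstack(ims)[:,:,::-1])
```

```text
lin [ 0.019 -0.028  0.246] spin -0.001 at [0.4833 0.1091 0.2369] 73.8
scene 327 240
277 150
side 256 254
206 164
```

View pics/hov.png

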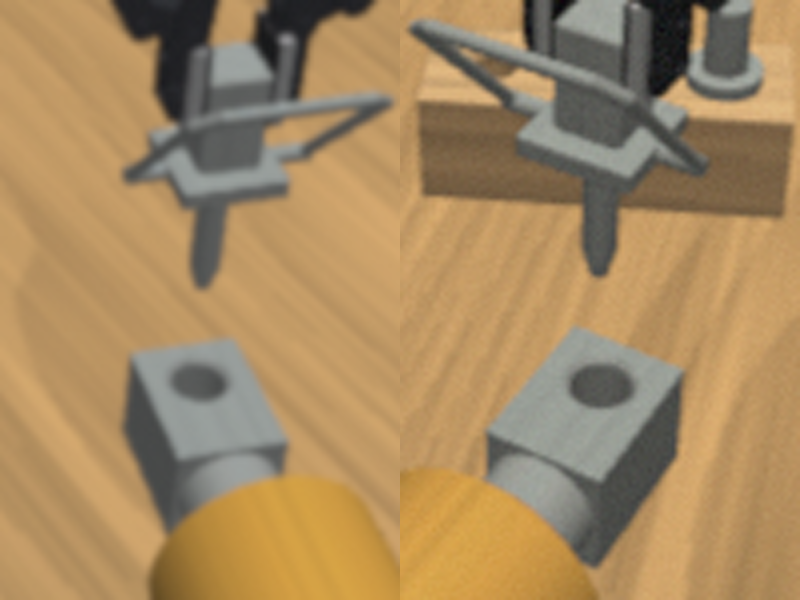

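```bash
cat >> h.py <<'E'
def tri(a,pa,b,pb):
    o=[np.array(a["origin"]),np.array(b["origin"])];r=[ray(a,*pa),ray(b,*pb)]
    r=[x/np.linalg.norm(x) for x in r];M=[np.eye(3)-np.outer(x,x) for x in r]
    p=np.linalg.solve(M[0]+M[1],M[0]@o[0]+M[1]@o[1]);return p.round(4),[np.linalg.norm(m@(p-q)).round(4) for m,q in zip(M,o)]
E
python3 - <<'E'
from h import *
np.set_printoptions(precision=4,suppress=True)
a,b=load("scene3"),load("side3")
S=lambda x,y:(x/4+277-.4,y/4+150-.4);D=lambda x,y:(x/4+206-.4,y/4+164-.4)
for n,p,q in(("hole",(199,383),(202,386)),("tip",(203,287),(198,274)),("shanktop",(208,207),(200,188))): print(n,tri(a,S(*p),b,D(*q)))
print(onz(a,*S(199,383),.15),onz(b,*D(202,386),.15))
E
```

```text
hole (array([0.4801, 0.113 , 0.1494]), [np.float64(0.0005), np.float64(0.0005)])
tip (array([0.4832, 0.1115, 0.1991]), [np.float64(0.0004), np.float64(0.0004)])
shanktop (array([0.4837, 0.1095, 0.2351]), [np.float64(0.0007), np.float64(0.0007)])
[0.4808 0.1141 0.15  ] [0.48   0.1128 0.15  ]
```

Call:
carry_out(
  plan=[
    {"linear": [0.01,-0.024,0],"spin": 0},
    {"linear": [0.01,-0.024,0.1],"spin": 0},
    {"linear": [0.01,-0.024,0.2],"spin": 0},
    {"linear": [0.01,-0.024,0.28],"spin": 0},
    {"linear": [0.01,-0.024,0.34],"spin": 0},
    {"linear": [0.01,-0.024,0.4],"spin": 0},
    {"linear": [0.01,-0.024,0.45],"spin": 0},
    {"linear": [0.01,-0.024,0.45],"spin": 0},
  ],
)

```text
t: 10.9
tool_pos: [0.4791, 0.1128, 0.1687]
tool_rot: [-3.14, 0.001, 1.289]
force: [0.1, 0.4, -2.7]
gripper_width: 0.0228
grasp_force: 59.8
```

Call:
carry_out(
  plan=[
    {"linear": [0,0,0.05],"spin": 0},
    {"linear": [0,0,0.1],"spin": 0},
    {"linear": [0,0,0.14],"spin": 0},
    {"linear": [0,0,0.18],"spin": 0},
    {"linear": [0,0,0.21],"spin": 0},
    {"linear": [0,0,0.22],"spin": 0},
    {"linear": [0,0,0.225],"spin": 0},
    {"linear": [0,0,0.225],"spin": 0},
  ],
)

```text
t: 11.7
tool_pos: [0.4799, 0.1128, 0.1363]
tool_rot: [3.141, -0.0, 1.289]
force: [0.1, 0.6, -3.5]
gripper_width: 0.023
grasp_force: 59.8
```

Call:
carry_out(
  plan=[
    {"linear": [0,0,0.006],"spin": 0},
    {"linear": [0,0,0.012],"spin": 0},
    {"linear": [0,0,0.015],"spin": 0},
    {"linear": [0,0,0.015],"spin": 0},
    {"linear": [0,0,0.015],"spin": 0},
  ],
)

```text
t: 12.2
tool_pos: [0.4802, 0.1128, 0.1353]
tool_rot: [3.141, -0.0, 1.289]
force: [-3.2, -0.1, 4.4]
gripper_width: 0.0229
grasp_force: 60.9
```

Call:
carry_out(
  plan=[
    {"linear": [0,0,-0.005],"spin": 0},
    {"linear": [0,0,-0.005],"spin": 0},
    {"linear": [0,0,-0.005],"spin": 0},
    {"linear": [0,0,-0.005],"spin": 0},
    {"linear": [0,0,-0.005],"spin": 0},
    {"linear": [0,0,-0.005],"spin": 0},
    {"linear": [0,0,-0.005],"spin": 0},
    {"linear": [0,0,-0.005],"spin": 0},
  ],
  grip=-1,
)

```text
t: 13.0
tool_pos: [0.4798, 0.1128, 0.1347]
tool_rot: [-3.142, 0.0, 1.289]
force: [-0.0, 0.4, -0.7]
gripper_width: 0.085
grasp_force: 0.0
```

Call:
carry_out(
  plan=[
    {"linear": [0,0,-0.1],"spin": 0},
    {"linear": [0,0,-0.25],"spin": 0},
    {"linear": [0,0,-0.5],"spin": 0},
    {"linear": [0,0,-0.75],"spin": 0},
    {"linear": [0,0,-0.75],"spin": 0},
    {"linear": [0,0,-0.75],"spin": 0},
  ],
  grip=1,
)

```text
t: 13.6
tool_pos: [0.4804, 0.1128, 0.2481]
tool_rot: [3.139, -0.001, 1.289]
force: [0.5, -0.3, -0.8]
gripper_width: 0.0003
grasp_force: 0.0
```

Run:
```python
from h import *
np.set_printoptions(precision=4,suppress=True)
ax=np.array([.276,.961]);hx=np.array([.961,-.276])
go((.48,.113,.25),73.8)
for n in("scene","side"):
    c=cap(n);p=pts(c);im=c["image"].astype(int)
    d=p[...,:2]-np.array([.4802,.1132]);y=d@ax;x=d@hx;z=p[...,2]-.15
    g=np.ptp(im,axis=-1)<45
    m=(abs(x)<.02)&(abs(y)<.02)&(z>.03)&(z<.06)
    t=m&(z>.044);print(n,"head top",np.median(z[t]),x[t].mean(),y[t].mean(),t.sum())
    b=(abs(x)<.045)&(y>.02)&(y<.075)&(z>.035)&(z<.1)&g
    print("ring",b.sum(),np.c_[x[b],y[b],z[b]][::max(1,b.sum()//8)])
    cv2.imwrite(f"pics/{n}4.png",c["image"][:,:,::-1])
```

```text
lin [ 0.001 -0.003 -0.013] spin 0.0 at [0.4804 0.1128 0.2481] 73.8
scene head top 0.047908827288596884 0.0009721385851207132 0.0027820236618734096 188
ring 198 [[-0.0271  0.0536  0.0672]
 [-0.0191  0.0579  0.0687]
 [-0.019   0.0587  0.0676]
 [-0.0116  0.0586  0.067 ]
 [ 0.0003  0.0587  0.0675]
 [ 0.0122  0.0589  0.068 ]
 [ 0.0152  0.0593  0.0671]
 [ 0.0346  0.0358  0.0456]
 [ 0.0345  0.0327  0.0387]]
side head top 0.04840642383306934 -0.0011607098330536434 0.001636647987139356 263
ring 251 [[ 0.033   0.0511  0.064 ]
 [ 0.0159  0.0569  0.0701]
 [ 0.0046  0.0568  0.0706]
 [-0.0032  0.0557  0.0686]
 [-0.0122  0.0569  0.0692]
 [-0.0193  0.0573  0.0682]
 [-0.0243  0.0565  0.0651]
 [-0.0349  0.0375  0.0509]
 [-0.0356  0.0326  0.0401]]
```

Call:
carry_out(
  plan=[
    {"linear": [0.15,0,0],"spin": 0},
    {"linear": [0.35,0,0],"spin": 0},
    {"linear": [0.55,0,0],"spin": 0},
    {"linear": [0.6,0,0],"spin": 0},
    {"linear": [0.6,0,0.1],"spin": 0},
    {"linear": [0.6,0,0.25],"spin": 0},
    {"linear": [0.6,0,0.4],"spin": 0},
    {"linear": [0.6,0,0.5],"spin": 0},
    {"linear": [0.6,0,0.533],"spin": 0},
    {"linear": [0.6,0,0.533],"spin": 0},
  ],
)

```text
t: 14.7
tool_pos: [0.5042, 0.1985, 0.1662]
tool_rot: [-3.14, 0.001, 1.288]
force: [0.3, 0.2, -0.2]
gripper_width: 0.0004
grasp_force: 0.0
```

Run:
```python
from h import *
s=env.sense();d=s["tool_pos"][:2]-np.array([.4802,.1132]);print(d@[.276,.961],d@[.961,-.276],s["tool_pos"],s["force"])
ax=np.array([.276,.961]);hx=np.array([.961,-.276])
for n in("scene","side"):
    c=cap(n);p=pts(c);e=p[...,:2]-np.array([.4802,.1132]);y=e@ax;x=e@hx;z=p[...,2]
    m=(abs(x)<.02)&(y>.065)&(y<.12)&(z>.185)&(z<.24);print(n,np.percentile(z[m],[0,2,10]),np.percentile(y[m],[2,50,98]))
```

```text
0.08863624897818814 -0.0004999275599985829 [0.50419044 0.19854327 0.16621095] [ 0.2796237   0.18162056 -0.22013252]
scene [0.20479466 0.20811015 0.21240732] [0.08532566 0.09747502 0.10162782]
side [0.2054589  0.20947384 0.21375902] [0.08439477 0.09679537 0.10049587]
```

Call:
carry_out(
  plan=[
    {"linear": [-0.1,0,-0.02],"spin": 0},
    {"linear": [-0.2,0,-0.02],"spin": 0},
    {"linear": [-0.3,0,-0.02],"spin": 0},
    {"linear": [-0.38,0,-0.02],"spin": 0},
    {"linear": [-0.46,0,-0.02],"spin": 0},
    {"linear": [-0.54,0,-0.02],"spin": 0},
    {"linear": [-0.6,0,-0.02],"spin": 0},
    {"linear": [-0.66,0,-0.02],"spin": 0},
    {"linear": [-0.7,0,-0.02],"spin": 0},
    {"linear": [-0.7,0,-0.02],"spin": 0},
  ],
)

```text
t: 15.8
tool_pos: [0.4755, 0.0978, 0.1703]
tool_rot: [3.142, 0.0, 1.288]
force: [-0.2, 0.0, 0.4]
gripper_width: 0.0001
grasp_force: 0.0
```

Call:
carry_out(
  plan=[
    {"linear": [0,0,-0.3],"spin": 0},
    {"linear": [0,0,-0.6],"spin": 0},
    {"linear": [0,0,-0.9],"spin": 0},
    {"linear": [0,0,-0.9],"spin": 0},
    {"linear": [0,0,-0.9],"spin": 0},
    {"linear": [0,0,-0.9],"spin": 0},
  ],
)

```text
t: 16.4
tool_pos: [0.475, 0.0986, 0.3038]
tool_rot: [-3.139, 0.0, 1.289]
force: [-0.2, -0.1, -0.5]
gripper_width: -0.0004
grasp_force: 0.0
```

Run:
```python
from h import *
ims=[];ax=np.array([.276,.961]);hx=np.array([.961,-.276])
for n,u0,v0 in(("scene",277,170),("side",206,184)):
    c=cap(n);p=pts(c);e=p[...,:2]-np.array([.4802,.1132]);y=e@ax;x=e@hx;z=p[...,2]-.15
    t=(abs(x)<.02)&(abs(y)<.02)&(z>.04)&(z<.06);print(n,"head",np.median(z[t]),x[t].mean(),y[t].mean())
    ims.append(cv2.resize(c["image"][v0:v0+150,u0:u0+100],(400,600),interpolation=cv2.INTER_CUBIC))
cv2.imwrite("pics/end.png",np.hstack(ims)[:,:,::-1])
```

```text
scene head 0.047445396396693845 0.001527416448327789 0.004222246129017667
side head 0.04819413185480556 -0.0017843515723575377 0.0026715543310304804
```

View pics/end.png

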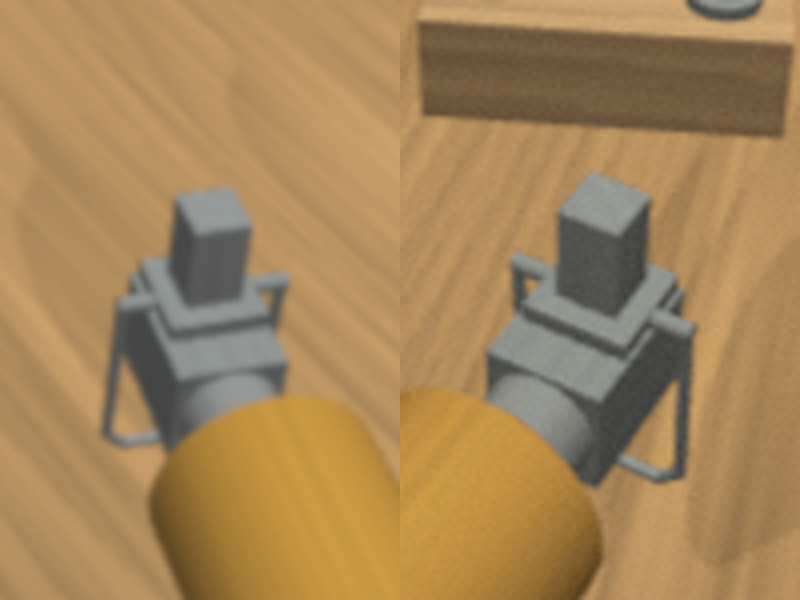

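Call:
carry_out(
  plan=[
    {"linear": [0,0,0],"spin": 0},
    {"linear": [0,0,0],"spin": 0},
    {"linear": [0,0,0],"spin": 0},
    {"linear": [0,0,0],"spin": 0},
    {"linear": [0,0,0],"spin": 0},
    {"linear": [0,0,0],"spin": 0},
    {"linear": [0,0,0],"spin": 0},
    {"linear": [0,0,0],"spin": 0},
    {"linear": [0,0,0],"spin": 0},
    {"linear": [0,0,0],"spin": 0},
  ],
)

```text
t: 17.5
tool_pos: [0.4756, 0.0984, 0.3053]
tool_rot: [3.142, -0.0, 1.289]
force: [-0.9, -0.4, -0.2]
gripper_width: -0.0002
grasp_force: 0.0
```

```bash
python3 -c "
from bench import env
print(env.job_done())"
```

```text
the job is handed in; nothing more can be done
None
```

The job is handed in at about 17.5 s, with no verdict returned: the last images show the lock pin fully down in the shaft hole and its ring hanging round the free end, the plain pin was never touched, and the one missed first grasp (fingertips sit about 40 mm short of the reported TCP) was corrected.

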